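Set up the painting corner

ROBOT

A 7-joint arm with a two-finger parallel gripper is mounted at the origin on the work surface. World frame = base frame: x ahead of the robot, y to its left, z up, the work surface at z = 0. Lengths are in m, angles in rad, forces in N, time in s.
With the tool pointing down it reaches from about 0.425 to 0.825 m from the base axis. Payload 3.6 kg.
Tool frame: the origin (TCP) lies where the fingers leave the gripper's body, on its centre line; the fingertips stand 73 mm ahead of it and the grasp point (between the pads) lies 54 mm ahead of it; z points along the fingers, y is the line along which they close (so a half turn about z gives the same grasp; the last joint's range is limited). The gripper opens to 85 mm and grips with 20 to 120 N. Pads are 22 mm wide; open, the fingers measure 114 mm over their backs; the gripper's body (76 mm by 85 mm) begins 54 mm behind the grasp point. The pads swing forward as they close: fully open they stand 13 mm farther back than shut.
Start: joints at [1.296, 0.615, -0.013, 1.423, 0.008, 1.103, -0.04], TCP at [0.16, -0.63, 0.304] pointing down, gripper open.
Joint ranges: [-3.12, 3.12], [-0.3, 2.06], [-1.34, 1.32], [0.26, 2.42], [-1.36, 4.5], [0.01, 1.98], [-2.84, 2.84]. Speed limits (rad/s): [2.79, 2.79, 3.14, 3.14, 3.14, 3.14, 3.14].

INTERFACE

Orientations are given as a unit quaternion [x, y, z, w].
In Python, from station import arm, vision, kin, move_gripper gives the robot as it stands (arm), with the cameras (vision), the gripper as plain functions and the kinematics (kin). Calls block until the motion is done:
- arm.movep(position, orientation): joint-space move of the TCP to a pose.
- arm.line_to(position, velocity=0.15, ori=None): straight line of the TCP; ori=None keeps the orientation; velocity is the mean speed in m/s.
- arm.move_j(angles): joint-space move.
- move_gripper(opening, effort=None): opening from 0.0 (shut) to 1.0 (fully open); effort is the grip in N (None keeps the last); returns when the fingers have stopped.
- arm.pause(seconds).
- kin.ik(position, orientation): joint angles nearest the present ones, or None.
- vision.snapshot(name): name is "scene" or "top"; returns the picture (400x640x3 uint8, blue, green, red); there is no depth.
- vision.camera_info(name): a dict with "fx", "fy", "cx", "cy" (pixels), "R" (3x3) and "t" (3): a world point X has camera coordinates R X + t. Camera axes: x right, y down, z forward; pixel columns grow to the right and rows downward; lengths in m; the calibration is good to about 2 mm. A picture is of the moment at which its call begins. camera_info takes no time and is no camera call.
A pose or a line that the arm cannot do raises arm.MotionError and nothing moves.
- arm.finish_job(): hands the job in; it is judged then, once.
Readings, each from a call of its own:
- arm.read_time(): time.
- arm.read_joint_positions(): joint angles.
- arm.read_dq(): joint speeds.
- arm.read_effort(): joint torques, N m.
- arm.read_tool_pos(): TCP position.
- arm.read_eef_rot(): TCP orientation.
- arm.read_ft_force(): force on the tool from outside, world axes, zero at the start.
- arm.read_wrist_torque(): the same for the moment, N m.
- arm.read_opening(): opening from 0.0 (shut) to 1.0 (fully open).
- arm.read_finger_force(): force on a finger pad.
Only numpy, scipy, OpenCV 4.12 (cv2) and the standard library are available. Lean on these libraries where they do the work, as an engineer would, in place of code of your own. Each camera call takes 0.05 s, during which the arm holds its last target. There are 200 camera calls.

TASK

Get the desk ready for painting: snap the folded easel fully open, then stand the small canvas on it, long side up, resting on the base behind the lip and leaning squarely back against the mast. Set the water tin squarely in the middle of the cork mat, and stand every tipped-over paint bottle upright on the rack's floor in a free place of its lane, with the bottles already there still standing in the lane too, and leave the mug, brush jar and eraser where they are.

Things in the scene. Friction and masses are not known exactly. Their poses are not given: they have to be found in the camera images.
- easel: fixed wooden easel base, 150 (x) x 120 (y) x 12 mm; origin under its centre, x away from the robot. Front lip at local x -23 to -15 mm, 100 mm wide, top 25 mm above the desk. Mast hinge axis along y at local x 30 mm, z 34 mm, between brass cheeks (x 26 to 50, 18 to 28 mm either side, 48 mm high). The canvas stands on the plate (z 12 mm) between lip and open mast
- mast (a joint): angle of the easel's mast, rad: 0 folded (lying level towards the robot, over the lip and past the plate's front edge), pi/2 upright, 1.92 fully open against its stop (leaning back 20 degrees past upright). An over-centre spring pushes it to folded below about 1.1 rad and snaps it open above that; lifting takes about 3 N at the tip
- mast_tip (a point): point on the mast's midline 150 mm from the hinge, amid its red last 30 mm. The mast is a wooden bar 165 mm long, 30 mm wide, 12 mm thick; the point's x axis runs along the mast towards the hinge (at 0 rad it is the easel's x), y is parallel to the hinge. Folded, this point is 34 mm above the desk with nothing under or beside it
- easel_seat (a point): middle of the seat on the plate's top, 12 mm above the desk, 26 mm in front of the hinge axis: about the middle of the canvas's lower edge when it stands there
- canvas: small off-white deep-edge painting canvas with grey ends, a rigid block 150 (x) x 62 (y) x 22 (z) mm, 0.1 kg, loose, at first lying flat on the desk; origin at its centre; both faces and both ends are alike
- rack: low dark steel rack fixed to the desk: one straight lane along its y axis, 330 mm long and 56 mm wide inside, floor 4 mm thick, a wall 6 mm thick along each long side whose top is 12 mm above the desk, ends open; origin at the centre of its underside
- tipped0: a square paint bottle: body 40 x 40 mm, 75 mm tall, corners rounded, then a black round cap 24 mm across and 22 mm tall (97 mm overall); origin at the centre of its underside, z towards the cap. This one is red with a white label, about 0.12 kg, at first lying tipped over on the desk, flat on one of its sides, cap pointing roughly away from the robot; may be absent
- tipped1: a square paint bottle: body 40 x 40 mm, 75 mm tall, corners rounded, then a black round cap 24 mm across and 22 mm tall (97 mm overall); origin at the centre of its underside, z towards the cap. This one is yellow with a white label, about 0.12 kg, at first lying tipped over on the desk, flat on one of its sides, cap pointing roughly away from the robot; may be absent
- tipped2: a square paint bottle: body 40 x 40 mm, 75 mm tall, corners rounded, then a black round cap 24 mm across and 22 mm tall (97 mm overall); origin at the centre of its underside, z towards the cap. This one is blue with a white label, about 0.12 kg, at first lying tipped over on the desk, flat on one of its sides, cap pointing roughly away from the robot; may be absent
- row0: a square paint bottle: body 40 x 40 mm, 75 mm tall, corners rounded, then a black round cap 24 mm across and 22 mm tall (97 mm overall); origin at the centre of its underside, z towards the cap. This one is green with a white label, about 0.22 kg, already standing in the rack, in one of five places 67 mm apart; may be absent
- row1: a square paint bottle: body 40 x 40 mm, 75 mm tall, corners rounded, then a black round cap 24 mm across and 22 mm tall (97 mm overall); origin at the centre of its underside, z towards the cap. This one is orange with a white label, about 0.22 kg, already standing in the rack, in one of five places 67 mm apart; may be absent
- row2: a square paint bottle: body 40 x 40 mm, 75 mm tall, corners rounded, then a black round cap 24 mm across and 22 mm tall (97 mm overall); origin at the centre of its underside, z towards the cap. This one is white with a white label, about 0.22 kg, already standing in the rack, in one of five places 67 mm apart; may be absent
- row3: a square paint bottle: body 40 x 40 mm, 75 mm tall, corners rounded, then a black round cap 24 mm across and 22 mm tall (97 mm overall); origin at the centre of its underside, z towards the cap. This one is grey with a white label, about 0.22 kg, already standing in the rack, in one of five places 67 mm apart; may be absent
- row4: a square paint bottle: body 40 x 40 mm, 75 mm tall, corners rounded, then a black round cap 24 mm across and 22 mm tall (97 mm overall); origin at the centre of its underside, z towards the cap. This one is light blue with a white label, about 0.22 kg, already standing in the rack, in one of five places 67 mm apart; may be absent
- tin: aluminium water tin (empty), a plain round tin 58 mm across, 45 mm tall, 0.15 kg, loose, standing on the desk at the left; origin at the centre of its underside
- coaster: round cork mat fixed to the desk in front of the easel, 90 mm across, 5 mm thick; origin at the centre of its underside
- mug: bystander, loose: blue mug, 76 mm across, 90 mm tall, handle at +y; origin at the centre of its underside
- brushjar: bystander, loose: green glass jar of brushes, 72 mm across, jar 100 mm tall, brushes to 200 mm; origin at the centre of its underside
- eraser: bystander, loose: white eraser block 55 x 28 x 18 mm; origin at the centre of its underside

How it is judged:
By the outcome, as a careful person would: the job done as asked, in the order asked, and still so for the second after the job is handed in, with the robot touching nothing.
Of tipped0, tipped1, tipped2 only 2 to 3 are there at a start; the rules pass over those that are not, and their reading is None.
Of row0, row1, row2, row3, row4 only 1 to 2 are there at a start; the rules pass over those that are not, and their reading is None.
At some moment in a run one of tipped0, tipped1, tipped2 may be knocked a few centimetres aside while the robot is not near it.
It also fails if it takes over 210 s, if anything falls off the work surface, if the arm or the gripper's body presses on something with over 40 N, if the wrist force passes 120 N, or if a joint passes its speed limit or range.

## Working session

There is one attempt and no reset: what is moved stays moved. The work goes in short steps, each a Python script; the robot and the scene stay as the last script left them, time stands still between calls to the robot, and variables do not carry over. Pictures are saved under pics/ and viewed, at most 14 in all, crops included, and the job is handed in when it is done.

```bash
ls; mkdir -p pics
python3 - <<'E'
from station import arm, vision, kin, move_gripper
import cv2
for n in("scene","top"):
    cv2.imwrite(f"pics/{n}0.png",vision.snapshot(n)); c=vision.camera_info(n); print(n,c)
print(arm.read_time(),arm.read_eef_rot(),arm.read_tool_pos())
E
```

```text
pics
station.py
scene {'fx': 381.52750472572586, 'fy': 381.52750472572586, 'cx': 325.184443642462, 'cy': 197.51455836272333, 'R': array([[-0.4774431 ,  0.87865373,  0.00396434],
       [ 0.49818268,  0.27441364, -0.82250299],
       [-0.72378319, -0.39072342, -0.56874697]]), 't': array([ 0.3386208, -0.1845789,  1.5240686])}
top {'fx': 496.9509204748716, 'fy': 496.9509204748716, 'cx': 330.1388281627149, 'cy': 194.83467091726595, 'R': array([[-0.0038478 , -0.99988478,  0.01468402],
       [-0.99419583,  0.00224628, -0.10756211],
       [ 0.10751673, -0.01501267, -0.99408992]]), 't': array([-0.101136  ,  0.53671174,  1.35929707])}
0.1 [ 9.92268249e-01  1.24106118e-01 -1.70346731e-04 -1.16801300e-03] [ 0.15991045 -0.62947075  0.3028354 ]
```

View pics/scene0.png

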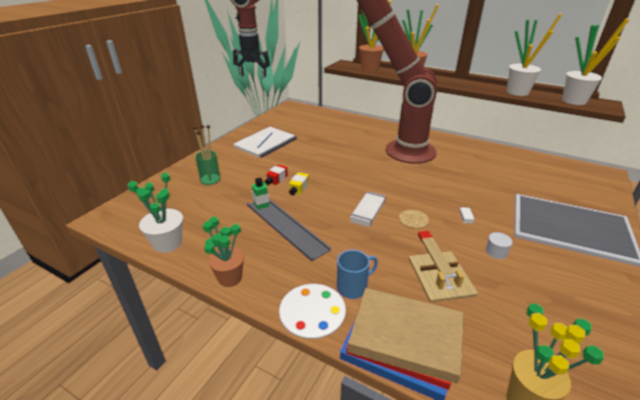

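View pics/top0.png

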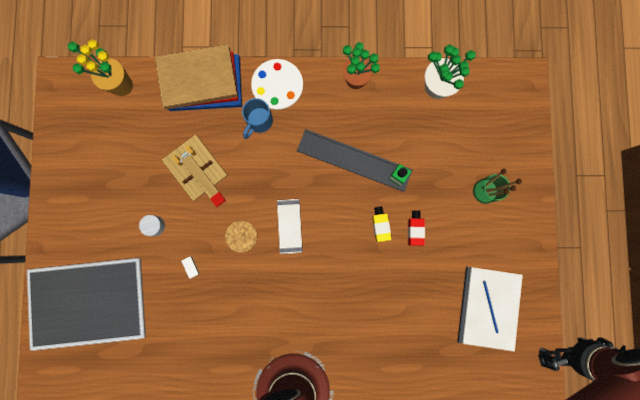

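The two views show the following (top-view pixels):
- The easel is at (195,170), with its red tip at (218,200).
- The canvas is at (289,226), the mat at (241,236), and the tin at (151,226).
- The rack runs from (300,140) to (408,185), with the green bottle at its right end.
- A yellow bottle lies at (382,225) and a red one at (417,230). I see no blue bottle.

Next I'll measure with colour masks.

```bash
cat > h.py <<'E'
from station import arm, vision, kin, move_gripper
import numpy as np, cv2
from scipy.spatial.transform import Rotation as Ro
CAM={n:vision.camera_info(n) for n in("scene","top")}
def ray(n,px):
    c=CAM[n]; px=np.atleast_2d(px).astype(float)
    d=np.c_[(px[:,0]-c["cx"])/c["fx"],(px[:,1]-c["cy"])/c["fy"],np.ones(len(px))]@c["R"]
    return -c["R"].T@c["t"],d/np.linalg.norm(d,axis=1)[:,None]
def plane(n,px,z):
    o,d=ray(n,px); return o+d*((z-o[2])/d[:,2])[:,None]
def proj(n,X):
    c=CAM[n]; p=np.atleast_2d(X)@c["R"].T+c["t"]
    return p[:,:2]/p[:,2:]*[c["fx"],c["fy"]]+[c["cx"],c["cy"]]
def tri(ps,pt):
    """midpoint of the rays through a scene and a top pixel, and their miss"""
    a,u=ray("scene",ps);b,v=ray("top",pt);u,v=u[0],v[0]
    s=np.linalg.lstsq(np.c_[u,-v],b-a,rcond=None)[0]
    p,q=a+s[0]*u,b+s[1]*v
    return (p+q)/2,np.linalg.norm(p-q)
def blobs(img,lo,hi,box,amin=15):
    """contours (full-image px) of the hsv range inside box=(x0,y0,x1,y1), largest first"""
    x0,y0,x1,y1=box
    m=cv2.inRange(cv2.cvtColor(img[y0:y1,x0:x1],cv2.COLOR_BGR2HSV),np.array(lo),np.array(hi))
    cs,_=cv2.findContours(m,cv2.RETR_EXTERNAL,cv2.CHAIN_APPROX_NONE,offset=(x0,y0))
    return sorted([c[:,0] for c in cs if cv2.contourArea(c)>=amin],key=lambda c:-cv2.contourArea(c))
def cen(c):
    m=cv2.moments(c.reshape(-1,1,2)); return np.array([m["m10"],m["m01"]])/m["m00"]
def rect(n,c,z):
    """metric minAreaRect of a contour on plane z: centre, (long, short), yaw of the long side"""
    (x,y),(w,h),a=cv2.minAreaRect((plane(n,c,z)[:,:2]*1000).astype(np.float32))
    a=np.radians(a)
    if w<h: w,h,a=h,w,a+np.pi/2
    return np.array([x,y])/1000,(w,h),(a+np.pi/2)%np.pi-np.pi/2
def down(yaw):
    """tool pointing down, closing line (tool y) at world angle yaw"""
    y=np.array([np.cos(yaw),np.sin(yaw),0]);z=np.array([0,0,-1.]);return Ro.from_matrix(np.c_[np.cross(y,z),y,z]).as_quat()
E
python3 - <<'E'
from h import *
np.set_printoptions(precision=4,suppress=True)
T=cv2.imread("pics/top0.png");S=cv2.imread("pics/scene0.png")
def show(nm,n,img,lo,hi,box,z):
    for c in blobs(img,lo,hi,box)[:3]:
        r=rect(n,c,z); print(nm,n,"cen",cen(c),"A",cv2.contourArea(c),"rect",r[0],np.round(r[1],1),"yaw",round(np.degrees(r[2]),1))
show("canvas","top",T,(0,0,150),(180,60,255),(265,190,315,265),.022)
show("canvas+ends","top",T,(0,0,90),(180,70,255),(265,190,315,265),.022)
show("redtip","top",T,(0,160,90),(6,255,255),(200,185,235,215),.04)
show("redtip2","top",T,(170,160,90),(180,255,255),(200,185,235,215),.04)
show("redtip","scene",S,(0,160,90),(6,255,255),(410,225,440,245),.04)
show("easel","top",T,(12,60,120),(30,255,255),(155,130,235,205),.012)
show("coaster","top",T,(12,60,150),(30,160,255),(220,215,265,260),.005)
show("coaster","scene",S,(12,60,150),(30,160,255),(390,205,435,230),.005)
show("tin","top",T,(0,0,110),(180,50,255),(130,205,170,245),.045)
show("tin","scene",S,(0,0,110),(180,50,255),(480,228,518,260),.045)
show("rack","top",T,(0,0,0),(180,90,110),(290,125,418,195),.012)
show("yel","top",T,(22,150,150),(35,255,255),(365,200,398,250),.04)
show("red","top",T,(0,160,100),(6,255,255),(400,205,435,250),.04)
show("cap","top",T,(0,0,0),(180,255,50),(365,200,398,250),.032)
show("cap","top",T,(0,0,0),(180,255,50),(400,205,435,250),.032)
show("green","top",T,(45,100,60),(75,255,255),(385,158,415,190),.075)
for b,nm in(((150,125,240,210),"e"),((260,120,430,270),"r")):
    x0,y0,x1,y1=b
    k=4
    cv2.imwrite(f"pics/c_{nm}.png",cv2.resize(T[y0:y1,x0:x1],None,fx=k,fy=k,interpolation=cv2.INTER_CUBIC))
x=S[160:310,240:520]
cv2.imwrite("pics/c_s.png",cv2.resize(x,None,fx=2.85,fy=2.85,interpolation=cv2.INTER_CUBIC))
E
```

```text
canvas top cen [289.1839 225.9514] A 919.0 rect [0.4507 0.0117] [122.6  62.1] yaw 3.6
canvas+ends top cen [289.0895 225.9759] A 1139.5 rect [0.4505 0.0119] [150.   62.9] yaw 3.6
redtip top cen [217.4961 199.0589] A 107.5 rect [0.5241 0.2086] [31.2 30.2] yaw -52.5
redtip scene cen [424.3504 234.1937] A 58.5 rect [0.5237 0.2057] [35.8 25.1] yaw -45.3
easel top cen [193.8766 166.1516] A 5692.0 rect [0.6193 0.2822] [228.7 212.7] yaw 90.0
coaster top cen [240.5395 236.035 ] A 761.5 rect [0.4227 0.1487] [88.4 88.1] yaw -44.5
coaster scene cen [412. 217.] A 1056.0 rect [0.4151 0.1449] [157.5 119.9] yaw -61.2
tin top cen [149.4267 225.0774] A 325.0 rect [0.453  0.3924] [54.8 54.6] yaw 89.8
tin scene cen [498.9714 244.7556] A 461.0 rect [0.4772 0.3935] [108.9  58.1] yaw 3.7
tin scene cen [516. 232.] A 16.0 rect [0.3995 0.4252] [39.   5.1] yaw 6.0
rack top cen [348.9893 158.3069] A 2297.5 rect [ 0.639  -0.1719] [326.7  68.4] yaw 68.9
rack top cen [402.2431 172.1373] A 42.5 rect [ 0.6026 -0.3089] [24.6 18.1] yaw -45.4
yel top cen [380.3072 217.8656] A 95.5 rect [ 0.471  -0.2412] [40.6 22. ] yaw -83.9
yel top cen [383.2411 237.0979] A 88.5 rect [ 0.4178 -0.2484] [40.2 20.1] yaw -83.1
red top cen [417.0612 221.9839] A 103.5 rect [ 0.4592 -0.3425] [39.1 22.1] yaw 89.8
red top cen [416.745  241.6466] A 91.5 rect [ 0.4055 -0.3413] [38.9 19.2] yaw 89.8
cap top cen [378.4459 210.2883] A 37.0 rect [ 0.4934 -0.2372] [19.6 16.8] yaw 89.8
cap top cen [415.5 214. ] A 42.0 rect [ 0.4819 -0.3404] [19.9 16.7] yaw 89.8
green top cen [400.9293 173.2996] A 207.5 rect [ 0.5906 -0.295 ] [42.2 40.7] yaw -34.3
```

View pics/c_e.png

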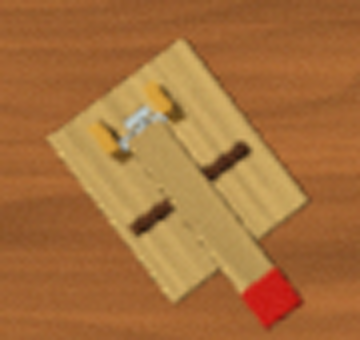

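View pics/c_r.png

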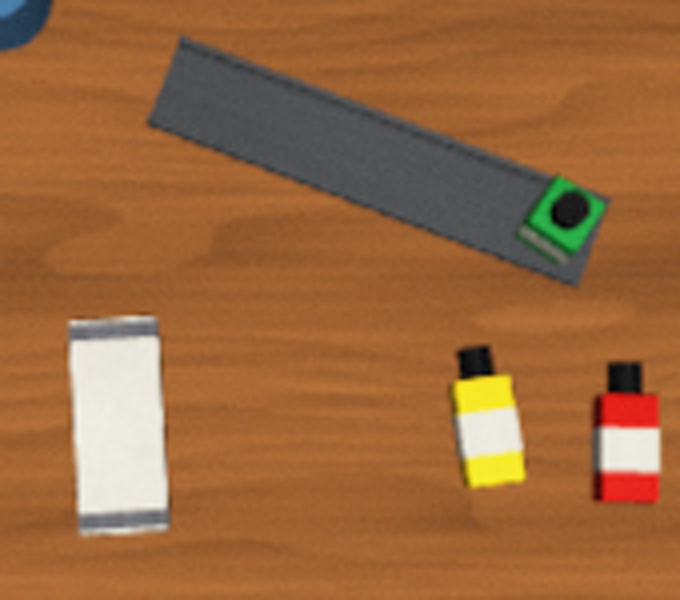

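View pics/c_s.png

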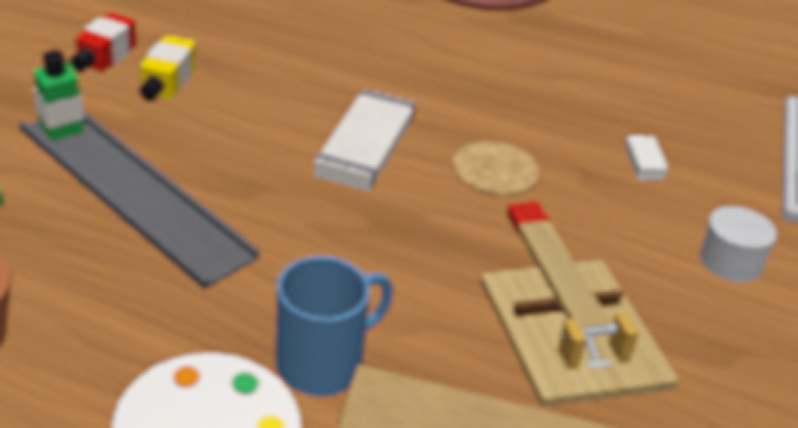

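In the crops:
- The easel plate corners are at about (195,135), (227,176), (194,200.5) and (162,159) in full top-view pixels, with the mast folded toward the robot.
- The rack has only the green bottle, in its right-end place.
- Both bottles lie with their caps away from the robot.

Next come the exact frames, a height check by triangulation, and IK feasibility.

```bash
cat >> h.py <<'E'
def tool(ax,tilt):
    """tool frame: fingers point down at tilt 0 and level along heading ax at pi/2; closing line is level, across ax"""
    h=np.array([np.cos(ax),np.sin(ax),0]);k=np.array([0,0,1.])
    z=np.cos(tilt)*-k+np.sin(tilt)*h; y=np.cross(k,h); return Ro.from_matrix(np.c_[np.cross(y,z),y,z])
def bottle(img,col):
    """lying bottle: body centre xy, yaw of base->cap, size; None if not found"""
    hs={"yellow":((22,150,120),(35,255,255)),"red":((0,160,90),(6,255,255)),"blue":((100,150,60),(125,255,255))}[col]
    bs=[c for c in blobs(img,*hs,(300,195,460,300),40)][:2]
    if not bs: return None
    pts=np.vstack(bs); c,s,a=rect("top",pts,.04)
    m=cv2.boundingRect(pts); b=(m[0]-14,m[1]-14,m[0]+m[2]+14,m[1]+m[3]+14)
    cap=blobs(img,(0,0,0),(180,255,55),b,15)
    d=plane("top",cen(cap[0]),.03)[0,:2]-c
    yaw=a if d@[np.cos(a),np.sin(a)]>0 else a+np.pi
    return c,(yaw+np.pi)%(2*np.pi)-np.pi,s,np.degrees(np.arctan2(d[1],d[0]))
E
python3 - <<'E'
from h import *
np.set_printoptions(precision=4,suppress=True)
T=cv2.imread("pics/top0.png");S=cv2.imread("pics/scene0.png")
c0=np.array([[195.5,135],[227,175.75],[193.75,200.5],[162,159.25]],np.float32)
c=cv2.cornerSubPix(cv2.cvtColor(T,cv2.COLOR_BGR2GRAY),c0.reshape(-1,1,2).copy(),(3,3),(-1,-1),(3,30,.01))[:,0]
print(c)
for q in(c0,c):
    P=plane("top",q,.012)[:,:2]  # far-right, near-right, near-left, far-left
    print("easel",P.mean(0),"edges",np.linalg.norm(P-np.roll(P,-1,0),axis=1),"yaw",[np.degrees(np.arctan2(*(v[::-1]))) for v in(P[0]-P[1],P[3]-P[2])],
      np.degrees(np.arctan2(*(P[3]-P[0])[::-1]))-90)
rt=blobs(T,(0,160,90),(6,255,255),(200,185,235,215))[0];rs=blobs(S,(0,160,90),(6,255,255),(410,225,440,245))[0]
print("tip",tri(cen(rs),cen(rt)))
# scene-view heights: canvas (top face), tin top, caps, bottle tops
cv=blobs(T,(0,0,90),(180,70,255),(265,190,315,265))[0]
cs=blobs(S,(0,0,170),(180,60,255),(345,185,390,230))
print("canvas",tri(cen(cs[0]),cen(cv)),[cv2.contourArea(x) for x in cs])
tt=blobs(T,(0,0,110),(180,50,255),(130,205,170,245))[0]
ts=blobs(S,(0,0,110),(180,50,255),(480,228,518,260))[0]
print("tin top px rows",ts.min(0),ts.max(0),"pred tin top",proj("scene",[[.453,.392,.045]]))
for col in("yellow","red","blue"): print(col,bottle(T,col))
for nm,lo,hi in(("yel",(22,150,120),(35,255,255)),("red",(0,160,90),(6,255,255))):
    print(nm,[ (cen(x),cv2.contourArea(x)) for x in blobs(S,lo,hi,(262,160,315,200))[:3]], )
m=blobs(T,(0,0,0),(180,90,110),(290,125,418,195))[0]
print("rack corners",[ (plane("top",q,.012)[0,:2],q) for q in cv2.boxPoints(cv2.minAreaRect(m))])
E
```

```text
[[194.6396 134.0007]
 [226.136  174.4429]
 [192.9243 200.2891]
 [161.1906 158.8681]]
easel [0.6172 0.2813] edges [0.1493 0.1158 0.15   0.1164] yaw [np.float64(37.97008602622383), np.float64(38.21037529919229)] 37.02535316851697
easel [0.6192 0.2837] edges [0.1487 0.1176 0.1504 0.1174] yaw [np.float64(38.171570583580575), np.float64(38.08987472298345)] 37.78910690119497
tip (array([0.5243, 0.2078, 0.0409]), np.float64(0.0013038853898727871))
canvas (array([0.4503, 0.0117, 0.022 ]), np.float64(0.000554754486737506)) [454.0]
tin top px rows [487 232] [512 258] pred tin top [[500.2853 239.384 ]]
yellow (array([ 0.4451, -0.2445]), np.float64(0.13607821063923353), (75.08545684814453, 40.726566314697266), np.float64(8.597847317541559))
red (array([ 0.433, -0.342]), np.float64(-0.02117639172387431), (74.79620361328125, 38.832088470458984), np.float64(1.4608504251953593))
blue None
yel [(array([296.1352, 185.7752]), 87.5), (array([302.6325, 173.8291]), 19.5)]
red [(array([273.3485, 176.6169]), 77.0)]
rack corners [(array([ 0.666 , -0.0073]), array([296.4422, 150.468 ], dtype=float32)), (array([ 0.7302, -0.0311]), array([304.8165, 128.4303], dtype=float32)), (array([ 0.6115, -0.337 ]), array([412.0168, 169.1664], dtype=float32)), (array([ 0.5482, -0.3118]), array([403.6424, 191.2041], dtype=float32))]
```

```bash
cat >> h.py <<'E'
EY=np.radians(38.0); EC=np.array([.619,.2828]); EX=np.array([np.cos(EY),np.sin(EY),0]); K=np.array([0,0,1.])
H=np.r_[EC,0]+.030*EX+.034*K
RK=np.array([.639,-.172]); RY=np.radians(68.8); LANE=np.array([np.cos(RY),np.sin(RY)]); RH=RY-np.pi/2
def tcp(g,ax,tilt,L=.054):
    R=tool(ax,tilt); return g-L*R.as_matrix()[:,2],R.as_quat()
def mast(th,r): return H+r*(-np.cos(th)*EX+np.sin(th)*K)
def go(g,ax,tilt,L=.054): arm.movep(*tcp(np.asarray(g,float),ax,tilt,L))
def lin(g,ax,tilt,v=.12,L=.054):
    p,q=tcp(np.asarray(g,float),ax,tilt,L); arm.line_to(p,velocity=v,ori=q)
# open mast: canvas centre for a grip at distance s from the canvas's lower end, and offsets off the mast / above the plate
A=1.92; M=-np.cos(A)*EX+np.sin(A)*K; N=-np.sin(A)*EX-np.cos(A)*K   # along the mast, out of its front face
def canv(s,off=0,up=0):
    b=H+.006*N; b=b+M*(.012-b[2])/M[2]          # lower back edge on the plate
    return b+.011*N+s*M+off*N+up*K
E
python3 - <<'E'
from h import *
d=np.degrees
def t(nm,g,ax,tilt,L=.054):
    q=kin.ik(*tcp(np.asarray(g,float),ax,tilt,L)); print(nm,None if q is None else np.round(q,2))
for th in(0,.4,.8,1.1,1.3):
    for k in (0,.5): t(f"mast {th} k{k}",mast(th,.148),EY,k*th)
t("canv pick",[.47,.0117,.02],np.radians(3.6),0)
for s in(.075,.095,.115): t(f"canv place {s}",canv(s),EY,A-np.pi/2+np.radians(50)) ; t(f"canv place {s} right",canv(s),EY,np.pi-A+0) 
for s in(.095,): t("canv pre",canv(s,.03,.06),EY,np.pi-A)
for a in(0,-10,-20,-30):
    a=np.radians(a)
    t(f"yel {d(a):.0f}",[.455,-.243,.022],.136,a); t("red",[.443,-.342,.022],-.02,a)
    for u in(0,.067,.134): t(f" place{u}",np.r_[RK+u*LANE,.052],RH,np.pi/2+a)
t("tin",[.453,.392,.03],0.7,0);t("coaster",[.4227,.1487,.035],.34,0)
E
```

```text
mast 0 k0 [ 0.13  1.   -0.96  1.84  1.05  0.92  0.89]
mast 0 k0.5 [ 0.13  1.   -0.96  1.84  1.05  0.92  0.89]
mast 0.4 k0 [ 0.19  1.   -1.15  1.78  1.04  1.11  0.9 ]
mast 0.4 k0.5 [ 0.18  0.86 -0.97  1.94  1.11  0.72  0.82]
mast 0.8 k0 [ 0.16  0.95 -1.15  1.65  0.93  1.18  1.01]
mast 0.8 k0.5 [ 0.11  0.7  -0.78  1.98  1.11  0.43  0.81]
mast 1.1 k0 [ 0.11  0.96 -1.15  1.52  0.9   1.26  1.07]
mast 1.1 k0.5 [ 0.01  0.63 -0.6   1.98  1.26  0.21  0.64]
mast 1.3 k0 [ 0.07  0.98 -1.15  1.42  0.9   1.32  1.1 ]
mast 1.3 k0.5 [ 0.21  0.77 -0.96  1.97  1.7   0.43  0.3 ]
canv pick [ 0.23  0.78 -0.46  2.12  0.84  0.43  0.74]
canv place 0.075 [ 0.33  1.39 -1.15  2.15  3.06  1.05 -0.32]
canv place 0.075 right [ 0.33  1.39 -1.15  2.15  3.06  1.05 -0.32]
canv place 0.095 [ 0.32  1.34 -1.15  2.14  3.03  1.02 -0.35]
canv place 0.095 right [ 0.32  1.34 -1.15  2.14  3.03  1.02 -0.35]
canv place 0.115 [ 0.31  1.29 -1.15  2.13  3.    0.99 -0.38]
canv place 0.115 right [ 0.31  1.29 -1.15  2.13  3.    0.99 -0.38]
canv pre [ 0.34  1.14 -1.15  2.22  2.96  0.98 -0.47]
yel 0 [ 0.77  0.81 -0.51  2.    0.77  0.53 
[... 410 characters left out ...]
.71  1.54 -2.04]
 place0.134 [-0.44  1.23  0.37  2.19  2.58  1.41 -2.01]
yel -20 [ 0.73  0.95 -0.63  1.76  0.73  1.06  1.41]
red [ 0.87  0.98 -0.61  1.63  0.71  1.13  1.49]
 place0 [ 0.41  1.13 -0.39  2.3   2.9   1.54 -1.27]
 place0.067 [ 0.25  1.12 -0.39  2.25  2.75  1.53 -1.3 ]
 place0.134 [-0.02  1.08 -0.2   2.19  2.61  1.41 -1.47]
yel -30 [ 0.69  1.02 -0.65  1.64  0.72  1.29  1.41]
red [ 0.83  1.06 -0.63  1.51  0.71  1.36  1.49]
 place0 [ 0.84  1.37 -1.15  2.26  2.7   1.51 -0.48]
 place0.067 [ 0.6   1.24 -0.96  2.21  2.61  1.48 -0.74]
 place0.134 [ 0.36  1.13 -0.77  2.15  2.51  1.4  -0.94]
tin [-0.15  1.14 -1.15  1.75  1.17  1.12  0.56]
coaster [ 0.12  0.82 -0.78  2.17  1.09  0.62  0.43]
```

Run:
```python
from h import *
move_gripper(.9,20)
go([.5,.0,.26],EY*.5,0); 
g=mast(0,.148)
go(g+[0,0,.09],EY,0); lin(g,EY,0,.1)
move_gripper(0,25); print("open",arm.read_opening(),arm.read_finger_force(),arm.read_time())
for th in np.arange(.1,1.36,.125):
    lin(mast(th,.148),EY,.25*th,.12)
    print(round(th,2),np.round(arm.read_ft_force(),1),end=" ")
move_gripper(1.0); arm.pause(.3)
p=mast(1.35,.148); lin(p-.12*EX+[0,0,.06],EY,.33,.2)
print(arm.read_time(),arm.read_tool_pos())
T=vision.snapshot("top");cv2.imwrite("pics/top1.png",T)
S=vision.snapshot("scene");cv2.imwrite("pics/scene1.png",S)
cv2.imwrite("pics/c1.png",np.hstack([cv2.resize(S[150:310,380:540],None,fx=2.5,fy=2.5),cv2.resize(T[120:280,130:290],None,fx=2.5,fy=2.5)]))
```

```text
open 0.3406744272120387 30.03673017024994 5.4167
0.1 [ 0.6  0.9 -2.4] 0.22 [ 0.2  0.2 -2.6] 0.35 [-1.6  0.5 -2.5] 0.48 [-1.6  0.  -0.4] 0.6 [-3.5 -1.2  2. ] 0.72 [-3.5 -2.1  3.7] 0.85 [-1.7 -2.2  3.7] 0.98 [-1.4 -1.6  1.4] 1.1 [-0.3  0.9  0.1] 1.23 [ 0.   0.3 -1.2] 1.35 [ 1.5  1.  -2.3] 10.3333 [0.50936772 0.1967266  0.2894689 ]
```

View pics/c1.png

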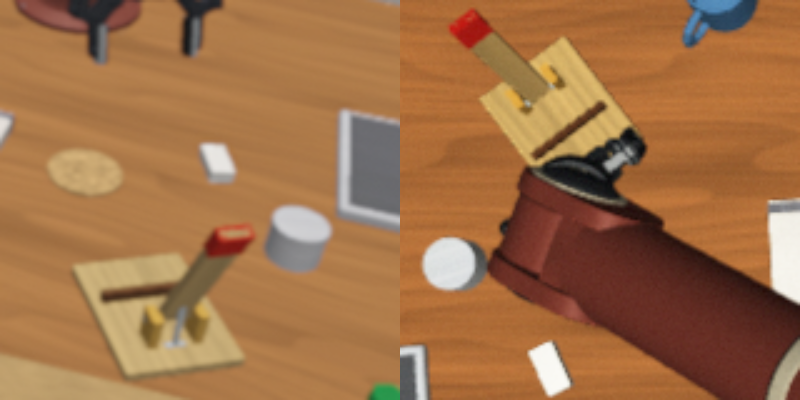

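The scene view shows the mast fully open, leaning back (red tip near scene px (472,246)), and the gripper is clear of it. Next I pick up the canvas.

Run:
```python
from h import *
np.set_printoptions(precision=4,suppress=True)
T=cv2.imread("pics/top1.png");S=cv2.imread("pics/scene1.png")
rt=blobs(T,(0,160,60),(6,255,255),(140,115,175,145))[0];rs=blobs(S,(0,160,60),(6,255,255),(455,235,485,260))[0]
print("tip",tri(cen(rs),cen(rt)),"expected mid",H+.15*M, "rect")
yaw=np.radians(3.6); g=np.r_[.4504+.020*np.cos(yaw),.0118+.020*np.sin(yaw),.15]
go(g,yaw,0); move_gripper(.87,60)
lin(g*[1,1,0]+[0,0,.030],yaw,0,.15); f0=arm.read_ft_force()[2]
z=.030
while z>.008:
    z-=.002; lin(g*[1,1,0]+[0,0,z],yaw,0,.03); f=arm.read_ft_force()[2]-f0
    if abs(f)>3: break
print("contact z(grasp)",z,f,"tcp z",arm.read_tool_pos()[2])
lin(g*[1,1,0]+[0,0,z+.005],yaw,0,.05)
move_gripper(0,60); print(arm.read_opening(),arm.read_finger_force(),arm.read_ft_force())
np.save("zgrip.npy",z+.005)
lin(g,yaw,0,.15); print(arm.read_opening(),arm.read_time())
cv2.imwrite("pics/scene2.png",vision.snapshot("scene"))
```

```text
tip (array([0.6844, 0.3328, 0.1731]), np.float64(0.0038944236298740138)) expected mid [0.6831 0.3329 0.1749] rect
contact z(grasp) 0.007999999999999986 14.66805373092787 tcp z 0.06357290964797124
0.7108593187288188 70.15285301778931 [-1.6773 -2.3644  8.2816]
0.7099001393399661 16.875
```

Run:
```python
from h import *
np.set_printoptions(precision=3,suppress=True)
tl=np.pi-A; L=.056
lin([.46,.03,.30],np.radians(3.6),0,.25)
go(canv(.095,.04,.15),EY,tl,L); print(arm.read_joint_positions(),arm.read_opening(),arm.read_time())
S=vision.snapshot("scene");T=vision.snapshot("top")
cv2.imwrite("pics/c3.png",np.hstack([cv2.resize(S[100:310,380:590],None,fx=1.9,fy=1.9),cv2.resize(T[80:290,90:300],None,fx=1.9,fy=1.9)]))
```

```text
[ 0.377  0.869 -1.149  2.212  2.878  0.805 -0.631] 0.714088223545892 19.7417
```

View pics/c3.png

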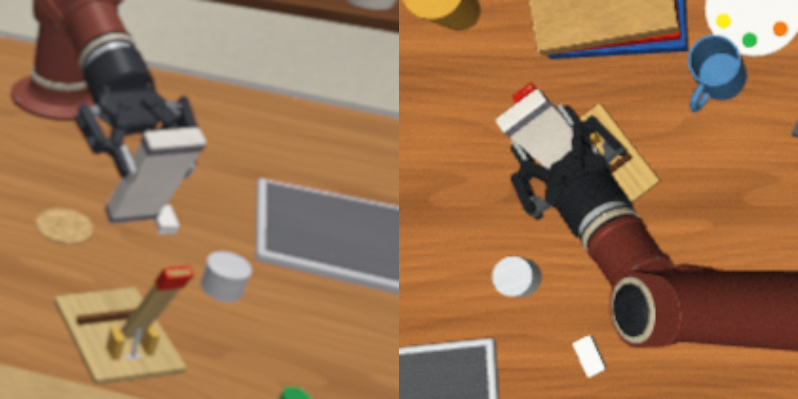

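The canvas is held long side up with its far end raised and the path to the easel is clear; the mast still stands open. I'll lower it while watching the force.

Run:
```python
from h import *
np.set_printoptions(precision=1,suppress=True)
tl=np.pi-A; L=.056; s=.095
lin(canv(s,.010,.02),EY,tl,.12,L); f0=arm.read_ft_force(); print(f0)
up=.02
while up>-.004:
    up-=.002; lin(canv(s,.006,up),EY,tl,.04,L); f=arm.read_ft_force()-f0
    if f[2]>3: break
print("up",up,f)
off=.006
while off>-.004:
    off-=.002; lin(canv(s,off,up),EY,tl,.04,L); f=arm.read_ft_force()-f0
    if f@N>3: break
print("off",off,f,f@N)
move_gripper(1.0); arm.pause(.3)
lin(canv(s,.14,up+.03),EY,tl,.15,L)
lin(canv(s,.16,.2),EY,tl,.2,L)
print(arm.read_time(),arm.read_tool_pos())
S=vision.snapshot("scene");T=vision.snapshot("top")
cv2.imwrite("pics/c4.png",np.hstack([cv2.resize(S[170:310,380:520],None,fx=2.8,fy=2.8,interpolation=2),cv2.resize(T[100:240,130:270],None,fx=2.8,fy=2.8,interpolation=2)]))
```

```text
[ 0.3 -0.3 -0.3]
up -0.004 [-2.3 -1.6  6. ]
off 0.004 [-2.3 -2.1  6.3] 5.076867264460548Traceback (most recent call last):
  File "<stdin>", line 16, in <module>
  File "h.py", line 60, in lin
    p,q=tcp(np.asarray(g,float),ax,tilt,L); arm.line_to(p,velocity=v,ori=q)
                                            ~~~~~~~~~~~^^^^^^^^^^^^^^^^^^^^
host.MotionError: the arm cannot follow that straight line within its joint ranges
```

Run:
```python
from h import *
tl=np.pi-A; L=.056; s=.095
for d in(.10,.08,.065):
    try: lin(canv(s,d,.0),EY,tl,.15,L); print("retracted",d); break
    except arm.MotionError: pass
lin(canv(s,d,.15),EY,tl,.2,L)
print(arm.read_time(),arm.read_tool_pos())
S=vision.snapshot("scene");T=vision.snapshot("top")
cv2.imwrite("pics/scene4.png",S);cv2.imwrite("pics/top4.png",T)
cv2.imwrite("pics/c4.png",np.hstack([cv2.resize(S[170:310,380:520],None,fx=2.8,fy=2.8,interpolation=2),cv2.resize(T[100:240,130:270],None,fx=2.8,fy=2.8,interpolation=2)]))
```

```text
retracted 0.1
26.8333 [0.53315277 0.21556716 0.30726324]
```

View pics/c4.png

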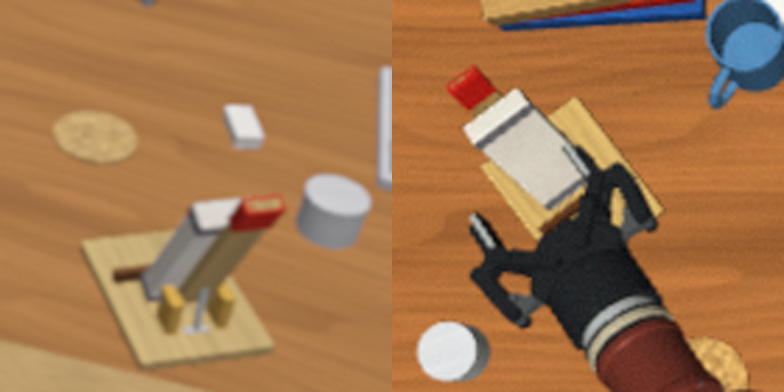

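The canvas leans on the mast behind the lip (top-crop canvas from (465,130) to (590,170); scene base corner at (155,295), behind the lip). I'll check how square it is numerically once the arm is away. Now the tin.

Run:
```python
from h import *
np.set_printoptions(precision=4,suppress=True)
t=[.453,.3924]; c=[.4227,.1487]; h=.7
go([*t,.17],h,0); move_gripper(1.0,40)
lin([*t,.025],h,0,.15); move_gripper(0,40); print(arm.read_opening(),arm.read_finger_force())
lin([*t,.15],h,0,.2); go([*c,.15],.34,0); f0=arm.read_ft_force()[2]
lin([*c,.034],.34,0,.12)
z=.034
while z>.026:
    z-=.0015; lin([*c,z],.34,0,.03)
    if arm.read_ft_force()[2]-f0>2: break
print("placed z",z,arm.read_ft_force()[2]-f0)
move_gripper(1.0); lin([*c,.17],.34,0,.15)
go([.5,-.25,.28],0,0)
print(arm.read_time())
S=vision.snapshot("scene");T=vision.snapshot("top")
cv2.imwrite("pics/scene5.png",S);cv2.imwrite("pics/top5.png",T)
print("coaster was",c)
for b in blobs(T,(0,0,120),(180,50,255),(215,210,270,265))[:1]: print("tin",rect("top",b,.045),plane("top",cen(b),.045))
for col in("yellow","red","blue"): print(col,bottle(T,col))
k=blobs(T,(0,0,90),(180,70,255),(150,125,215,190))
for b in k[:2]: print(cv2.contourArea(b),cv2.boxPoints(cv2.minAreaRect(b)))
e=np.cross(K,EX)*.031
C=[canv(l,o)+y*e for l,o in((.15,-.011),(.15,.011),(0,.011)) for y in(-1,1)]
print("expected px\n",proj("top",C),"\nscene\n",proj("scene",C))
cv2.imwrite("pics/c5.png",np.hstack([cv2.resize(S[180:300,400:520],None,fx=3.3,fy=3.3,interpolation=2),cv2.resize(T[115:235,135:255],None,fx=3.3,fy=3.3,interpolation=2)]))
```

```text
0.6708892003456233 42.962132692337036
placed z 0.0295 14.229030391676881
37.0333
coaster was [0.4227, 0.1487]
tin (array([0.4222, 0.1497]), (54.814727783203125, 54.52651596069336), np.float64(0.013889499243172398)) [[0.422  0.1489 0.045 ]]
yellow (array([ 0.4451, -0.2443]), np.float64(0.13723291567599993), (75.08514404296875, 41.1062126159668), np.float64(-19.37646010687352))
red (array([ 0.3975, -0.4077]), np.float64(0.2155709725960362), (308.8405456542969, 130.78749084472656), np.float64(75.56315910771819))
blue None
949.5 [[154.4642 146.3228]
 [172.3105 129.1629]
 [203.0177 161.0984]
 [185.1714 178.2582]]
expected px
 [[174.0568 130.2828]
 [154.4382 144.9043]
 [177.999  135.8412]
 [158.255  150.5886]
 [203.2632 161.1344]
 [185.5288 174.5335]] 
scene
 [[452.0254 251.4788]
 [478.8773 248.3399]
 [448.5768 242.5126]
 [475.0652 239.5112]
 [429.2268 271.5974]
 [452.5364 268.7178]]
```

View pics/c5.png

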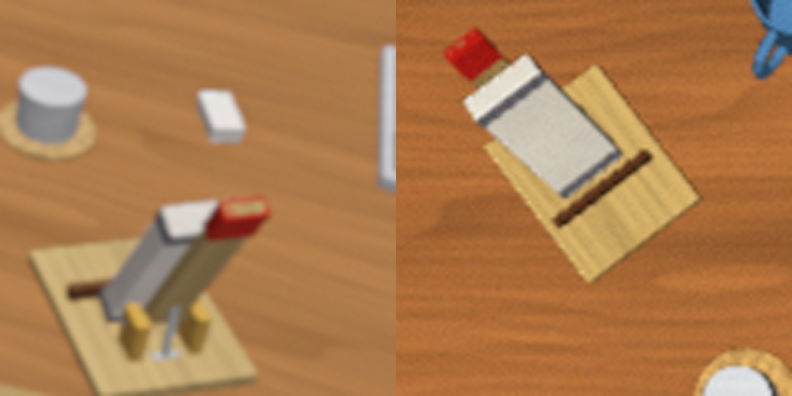

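The tin is centred on the mat within about 1 mm. The canvas corners match the predicted pixels within about 1 px, so it stands square. Now the bottles, with a fresh picture before each grasp.

```bash
cat >> h.py <<'E'
def mat(p,R): m=np.eye(4); m[:3,:3]=R; m[:3,3]=p; return m
def park(): go([.50,.15,.28],.3,0)
def stand(col,u,a=np.radians(-20),up=.047):
    b=bottle(vision.snapshot("top"),col); print(col,b)
    c,yaw=b[0],b[1]; d=np.array([np.cos(yaw),np.sin(yaw),0]); L=.048
    assert abs(yaw)<1 and 70<b[2][0]<80 and 36<b[2][1]<46
    g=np.r_[c,.027]+(up-.0375)*d
    move_gripper(.68,40)
    go(g+[0,0,.13],yaw,a,L); lin(g,yaw,a,.12,L)
    move_gripper(0,40); print("grip",arm.read_opening(),arm.read_finger_force())
    Tp=mat(arm.read_tool_pos(),Ro.from_quat(arm.read_eef_rot()).as_matrix())
    side=np.cross(K,d); B0=mat(np.r_[c,.02]-.0375*d,np.c_[-K,side,d])  # x: lying underside, z: cap
    h=np.array([np.cos(RH),np.sin(RH),0]); rel=np.linalg.inv(B0)@Tp
    def pose(z):
        X=mat(np.r_[RK+u*LANE,z],np.c_[h,np.cross(K,h),K])@rel
        return X[:3,3],Ro.from_matrix(X[:3,:3]).as_quat()
    lin(g+[0,0,.2],yaw,a,.2,L)
    arm.movep(*pose(.14)); f0=arm.read_ft_force()[2]
    arm.line_to(pose(.012)[0],velocity=.12); z=.012
    while z>-.002:
        z-=.0015; arm.line_to(pose(z)[0],velocity=.03); f=arm.read_ft_force()[2]-f0
        if f>2: break
    print("down",z,f,"opening",arm.read_opening())
    move_gripper(.75); arm.pause(.2)
    p,q=pose(z); zt=Ro.from_quat(q).as_matrix()[:,2]
    for s in(.10,.085,.07):
        try: arm.line_to(p-s*zt,velocity=.12); break
        except arm.MotionError: pass
    arm.line_to(p-s*zt+[0,0,.13],velocity=.2); print("t",arm.read_time())
E
python3 - <<'E'
from h import *
park(); stand("yellow",0.0); park()
T=vision.snapshot("top");S=vision.snapshot("scene");cv2.imwrite("pics/top6.png",T)
print(bottle(T,"red"))
cv2.imwrite("pics/c6.png",np.hstack([cv2.resize(S[150:300,240:400],None,fx=2.5,fy=2.5,interpolation=2),cv2.resize(T[120:270,285:445],None,fx=2.5,fy=2.5,interpolation=2)]))
E
```

```text
yellow (array([ 0.4450607 , -0.24428442]), np.float64(0.13723291567599993), (75.08514404296875, 41.1062126159668), np.float64(8.410815232756011))
grip 0.46475490513523493 41.75335228443146
down 0.0030000000000000022 5.281630741071491 opening 0.46449933347796485Traceback (most recent call last):
  File "<stdin>", line 2, in <module>
  File "h.py", line 94, in stand
    arm.line_to(p-s*zt+[0,0,.13],velocity=.2); print("t",arm.read_time())
    ~~~~~~~~~~~^^^^^^^^^^^^^^^^^^^^^^^^^^^^^^
host.MotionError: the arm cannot follow that straight line within its joint ranges
```

```bash
python3 - <<'E'
s=open("h.py").read()
s=s.replace('    arm.line_to(p-s*zt+[0,0,.13],velocity=.2); print("t",arm.read_time())','    rise(); print("t",arm.read_time())')
s+='''
def rise():
    p=np.array(arm.read_tool_pos())
    for dz in(.13,.10,.07,.04):
        for bx in(0,.03,-.03):
            try: arm.line_to(p+[bx,0,dz],velocity=.15); print("rise",dz,bx); return
            except arm.MotionError: pass
    print("no rise")
'''
open("h.py","w").write(s)
E
python3 - <<'E'
from h import *
print(arm.read_tool_pos(),arm.read_joint_positions()); rise(); park()
T=vision.snapshot("top");S=vision.snapshot("scene");cv2.imwrite("pics/top6.png",T)
print(bottle(T,"red"),arm.read_time())
cv2.imwrite("pics/c6.png",np.hstack([cv2.resize(S[150:300,240:400],None,fx=2.5,fy=2.5,interpolation=2),cv2.resize(T[120:270,285:445],None,fx=2.5,fy=2.5,interpolation=2)]))
E
```

```text
[ 0.58943511 -0.15307518  0.06694504] [ 0.75841674  1.3859357  -0.95854778  2.29218189  2.93845495  1.66296723
 -0.66410169]
rise 0.13 0
(array([ 0.363427  , -0.18881618]), np.float64(2.0721675276975535), (403.95166015625, 55.46691131591797), np.float64(107.46570861170751)) 51.325
```

View pics/c6.png

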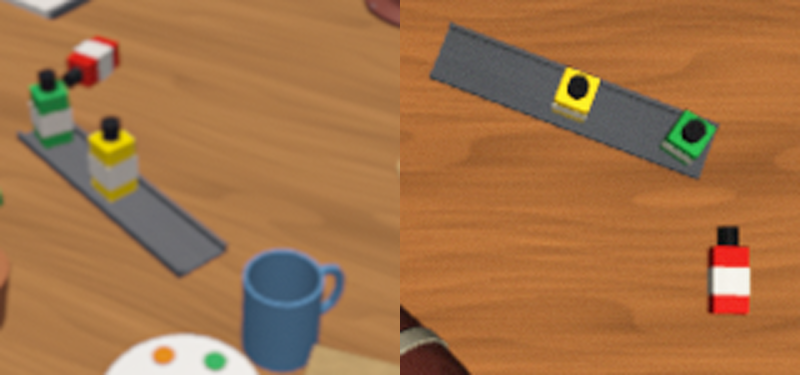

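Yellow stands in the rack's middle place, and red still lies at about top px (417,231). The arm itself was caught by the red mask, so I'll narrow the search box.

```bash
sed -i 's/(300,195,460,300)/(340,195,460,300)/' h.py
python3 - <<'E'
from h import *
stand("red",.134); park()
T=vision.snapshot("top");S=vision.snapshot("scene");cv2.imwrite("pics/top7.png",T);cv2.imwrite("pics/scene7.png",S)
cv2.imwrite("pics/c7.png",np.hstack([cv2.resize(S[150:300,240:400],None,fx=2.5,fy=2.5,interpolation=2),cv2.resize(T[120:270,285:445],None,fx=2.5,fy=2.5,interpolation=2)]))
E
```

```text
red (array([ 0.4330802 , -0.33914154]), np.float64(-0.024221050640107045), (74.87191772460938, 44.30693054199219), np.float64(-1.8629993408931473))
grip 0.46548033846768605 41.66174590587616
down 0.0030000000000000022 6.64181992005879 opening 0.46277334114122626
rise 0.13 0.03
t 63.3833
```

View pics/c7.png

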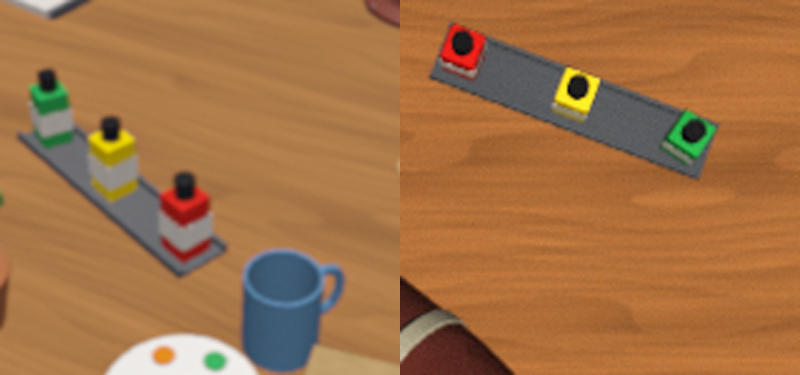

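All three bottles stand in the lane: red at top px (309,139), yellow at (356,156), green at (401,173). I'll check positions and the whole desk before handing in.

Run:
```python
from h import *
go([.45,-.15,.35],0,0)
T=vision.snapshot("top"); T7=cv2.imread("pics/top7.png")
for n,lo,hi,b in(("red",(0,160,60),(6,255,255),(292,122,325,160)),("yel",(22,150,100),(35,255,255),(340,140,372,176)),("grn",(45,100,60),(75,255,255),(385,158,415,190))):
    r=rect("top",blobs(T7,lo,hi,b)[0],.079); d=r[0]-RK; print(n,np.round([d@LANE,d@[LANE[1],-LANE[0]]],3),np.round(r[1]),np.degrees(r[2]))
for b in blobs(T,(0,0,120),(180,50,255),(215,210,270,265))[:1]: print("tin",plane("top",cen(b),.045))
k=cv2.absdiff(T,cv2.imread("pics/top5.png"))[100:290,100:260].max(); print("left-side change",k)
cv2.imwrite("pics/top8.png",T)
```

```text
red [ 0.134 -0.002] [42. 41.] -21.50051116943359
yel [ 0.001 -0.002] [43. 40.] -21.914001464843746
grn [-0.132 -0.001] [42. 41.] -34.276153564453125
tin [[0.42201691 0.14891287 0.045     ]]
left-side change 33
```

View pics/top8.png

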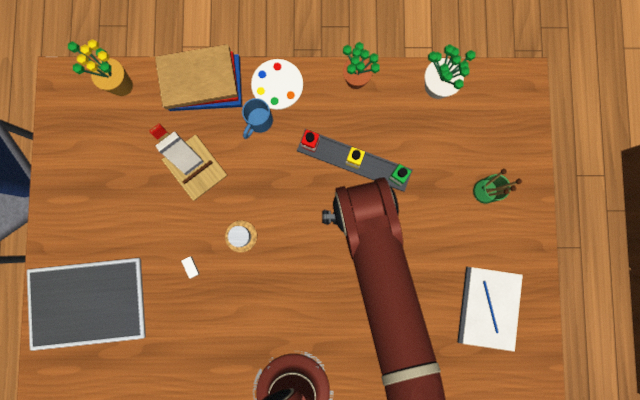

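The canvas is on the open easel at (180,155), the tin is centred at (240,236), and the bottles stand in the lane. The mug, brush jar and eraser are where they were, and the arm is clear.

```bash
python3 -c "
from station import arm, vision, kin, move_gripper
print(arm.finish_job())"
```

```text
the job is handed in; nothing more can be done
None
```

The job is handed in, with no verdict returned: easel open, canvas on it, tin centred on the mat, both tipped bottles (red, yellow; no blue seen) upright in the rack with green, and mug, jar and eraser untouched.

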